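# Press the tub's loose lid shut

## Task

Two round food tubs of the same make stand here; the smaller one, with nothing on it, has its lid only resting on it. Press on the middle of that lid, gently and straight down, with the closed fingertips until it is fully home, then take the hand away, leaving the tub standing where it is, neither lifted nor slid about. Do not touch the larger round tub with the tin on it, the oblong tub (its lid stays ajar while it cools) or the six-sided jar.

Things in the scene. Friction and masses are not known exactly. Their poses are not given: they have to be found in the camera images.
- small_tub: the smaller of two similar round snap-lid food tubs; 120 mm across, 61 mm high with its lid home; loose, about 0.3 kg. Origin: centre of its underside, z up
- small_tub_lid (a joint): how far the smaller round tub's lid stands up above its home position (m): 0 fully home, 0.016 highest. It slides straight up and down on the tub, stays where it is left and takes only a newton or two to push down; it starts 8 to 14 mm up
- small_lid_top (a point): centre of the top face of that lid (round, flat, 118 mm across); it moves with the lid and stands 61 mm above the worktop when the lid is home
- large_tub: the larger round food tub of the same make, 128 mm across, 69 mm high, lid home, with a food tin standing on its lid; loose. Origin: centre of its underside. Not to be touched
- oblong_tub: oblong tub with rounded corners, 93 mm (its x) by 125 mm (its y), 66 mm high plus its lid's lift; loose. Origin: centre of its underside. Not to be touched
- oblong_tub_lid (a joint): how far the oblong tub's lid stands up above its home position (m), 0 home to 0.012; it starts 5 to 9 mm up and must stay so
- hex_jar: six-sided glass jar with a dark screw lid, about 86 mm across, 103 mm high; loose. Origin: centre of its underside. Not to be touched
- tin: short food tin, 76 mm across, 58 mm high, standing on the larger tub's lid (its top about 127 mm above the worktop); loose. Origin: centre of its underside. Not to be touched
Things that resemble listed ones, but are neither listed nor needed, are in the scene too. Leave any yellow look-alike of the small_tub alone.

How it is judged:
On the way:
1. the fingers press the smaller round tub's lid fully home, on its middle (within 40 mm of its centre) (value of joint small_tub_lid below 0.002 m and contact force between the fingers and small_tub above 0.3 N and horizontal distance between the grasp point and small_lid_top below 0.04 m), for 0.05 s.
At the end, for the whole second after the job is handed in: the smaller round tub's lid is within 2 mm of home; that tub stands upright, at rest, within 30 mm of where it started; the larger tub, the tin on it, the oblong tub and the jar are within 10 mm of their places and the oblong tub's lid still stands more than 3 mm up (value of joint small_tub_lid below 0.002 m and distance of small_tub from where it was at the start of the episode below 0.03 m and angle between small_tub's own z axis and vertical below 0.05 rad and linear speed of small_tub below 0.02 m/s and distance of each of large_tub, oblong_tub, hex_jar, tin from where it was at the start of the episode below 0.01 m and value of joint oblong_tub_lid above 0.003 m); the robot touches nothing.
It fails at once if the smaller tub is pressed hard (over 40 N) (contact force between the fingers and small_tub above 40 N).
It fails at once if the smaller tub is lifted off the worktop by more than 10 mm (height (world z) of small_tub above 0.01 m).
It fails at once if the smaller tub is slid more than 30 mm (distance of small_tub from where it was at the start of the episode above 0.03 m).
It fails at once if the smaller tub is tipped more than 0.25 rad (angle between small_tub's own z axis and vertical above 0.25 rad).
It fails at once if a tub, tin or jar that should be left alone is touched (over 0.5 N) (contact force between any of the fingers, the arm and large_tub above 0.5 N or contact force between any of the fingers, the arm and oblong_tub above 0.5 N or contact force between any of the fingers, the arm and hex_jar above 0.5 N or contact force between any of the fingers, the arm and tin above 0.5 N).
It also fails if it takes over 32 s, if anything falls off the work surface, if the arm or the gripper's body presses on something with over 40 N, if the wrist force passes 120 N, or if a joint passes its speed limit or range.

## Robot

A 7-joint arm with a two-finger parallel gripper is mounted at the origin on a cart in front of the work surface, level with it; the furniture and walls round the work are solid. World frame = base frame: x ahead of the robot, y to its left, z up, the work surface at z = 0. Lengths are in m, angles in rad, forces in N, time in s.
With the tool pointing down it reaches from about 0.4 to 0.875 m from the base axis. Payload 19.3 kg.
Tool frame: the origin (TCP) lies at the very end of the fingers, on their centre line; the grasp point (between the pads) lies bot.pinch_z behind it (bot.pinch_z is the distance from the TCP to the grasp point, in m); z points along the fingers, y is the line along which they close (so a half turn about z gives the same grasp; the last joint's range is limited). The gripper opens to 85 mm and grips with 20 to 120 N. Pads are 22 mm wide; open, the fingers measure 114 mm over their backs; the gripper's body (76 mm by 85 mm) begins 54 mm behind the grasp point. The pads swing forward as they close: fully open they stand 13 mm farther back than shut.
Start: joints at [1.19, 0.521, -0.036, 1.599, 0.021, 1.021, -0.113], TCP at [0.191, -0.595, 0.231] pointing down, gripper open.
Joint ranges: [-2.91, 2.91], [-0.3, 2.13], [-1.5, 1.42], [0.17, 2.43], [-1.26, 4.41], [0.16, 1.93], [-2.52, 2.52]. Speed limits (rad/s): [1.89, 1.89, 2.39, 2.39, 3.01, 3.01, 3.01].

## Interface

Orientations are given as [roll, pitch, yaw] about the fixed x, y, z axes, in that order (R = Rz(yaw) Ry(pitch) Rx(roll)).
In Python, from workcell import bot, grab_frame, ticket gives the robot as it stands.
- The arm moves only by the tool arm_command, never from a script. Its argument "commands" is a list of rows, each a list of 3 entries, a list of its own where there are three numbers: the shift along the world's x, y, z in mm, then the turn about the world's z in rad, then the gripper command: -1 is fully open, 1 is shut, values between are in proportion. In form: [[[tx, ty, tz], roll, fingers], ...]. A call has 1 to 20 rows; each row shifts and turns the commanded pose from where the row before left it; what a row does not reach is not made up. A row lasts 1/10 s, in which the tool goes at most 50 mm and 8.59 degrees, less where a joint would pass 70% of its speed; a pose out of reach is approached as far as the arm can. A call with a gripper value outside its range is refused whole. The fingers move at their own pace and stop on an object; "newtons" is the grip in N (left out, the last holds). Time passes only in rows, so rows that do not move let the fingers close. It gives the time, the measured TCP pose, the force, the opening and the grip force at its end, in the units of the state.
- bot.observe(): the state, without advancing time (a new reading comes with each control period).
- grab_frame(name): name is "scene" or "top" or "wrist"; returns a dict with "image" (400x640x3 uint8, red, green, blue), "vertical_fov" (degrees; the focal length in pixels is half the picture's height over the tangent of half this angle, whatever the lens; pixels are square), "cx", "cy" (the principal point, pixels), "R" (3x3) and "t" (3): a world point X has camera coordinates R X + t. Camera axes: x right, y down, z forward; pixel columns grow to the right and rows downward; lengths in m; the calibration is good to about 2 mm. A picture is of the moment at which its call begins. There is no depth.
- ticket.job_done(): hands the job in; it is judged then, once.
The state is a dict: "clock": time; "qpos": joint angles; "qd": joint speeds; "joint_efforts": joint torques, N m; "position": TCP position; "tool_rot": TCP orientation; "force": force on the tool from outside, world axes, zero at the start; "moment": the same for the moment, N m; "grip_width": finger opening in m; "finger_force": force on a finger pad.
Only numpy, scipy, OpenCV 4.12 (cv2) and the standard library are available. Lean on these libraries where they do the work, as an engineer would, in place of code of your own. Each camera call takes 0.05 s, during which the arm holds its last target. There are 200 camera calls.

## Working session

There is one attempt and no reset: what is moved stays moved. The work goes in short steps, Python scripts to look and compute and a tool call to move; the robot and the scene stay as the last step left them, time stands still between calls to the robot, and variables do not carry over. Pictures are saved under pics/ and viewed, at most 10 in all, crops included, and the job is handed in when it is done.

Besides the shell and the picture viewer there is one more tool, called after "Call:" by a JSON object that holds its "method" and its "body". arm_command: Moves the arm, as the interface text tells. Its arguments: {"type":"object","properties":{"commands":{"type":"array"},"newtons":{"type":"number"}},"required":["commands"]}

```bash
mkdir -p pics; cat > h.py <<'E'
import numpy as np, cv2
from workcell import bot, grab_frame, ticket
def ray(f,u,v,z):
    fl=200/np.tan(np.radians(f["vertical_fov"])/2); R=np.array(f["R"]); t=np.array(f["t"])
    c=-R.T@t; d=R.T@np.array([(u-f["cx"])/fl,(v-f["cy"])/fl,1]); return c+d*(z-c[2])/d[2]
def proj(f,X):
    fl=200/np.tan(np.radians(f["vertical_fov"])/2); p=np.array(f["R"])@X+np.array(f["t"]); return f["cx"]+fl*p[0]/p[2], f["cy"]+fl*p[1]/p[2]
E
python3 - <<'E'
from h import *
import pickle
fs={n:grab_frame(n) for n in("top","scene")}
pickle.dump(fs,open("f0.pkl","wb"))
for n,f in fs.items():
    cv2.imwrite(f"pics/{n}0.png",f["image"][:,:,::-1]); print(n,f["vertical_fov"],-np.array(f["R"]).T@f["t"])
s=bot.observe();print(s["position"],s["tool_rot"],bot.pinch_z,s["clock"],s["force"])
E
```

```text
top 57.84489624522108 [0.38598245 0.17455316 1.30786558]
scene 54.23085091735826 [0.11399622 1.31337803 1.03232576]
[ 0.19100685 -0.59477817  0.23076786] [-3.14052665e+00  6.74994455e-05  3.10759779e-01] 0.0187 0.1 [-0.24795271  0.30972231  0.39621734]
```

View pics/top0.png

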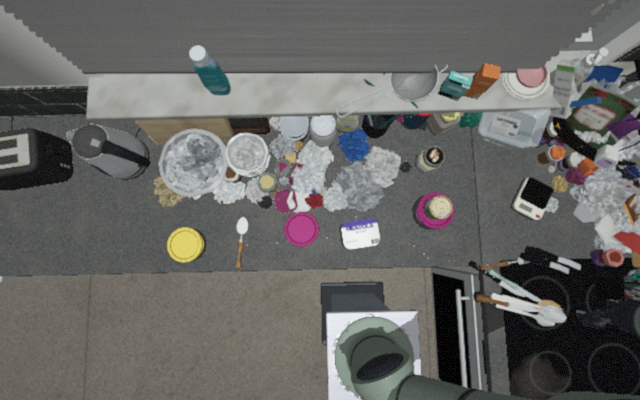

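View pics/scene0.png

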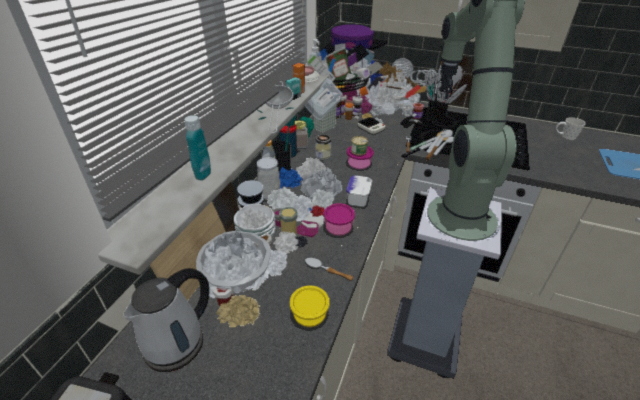

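Top view: candidates are the magenta tub with nothing on it at (302,230), the larger magenta tub with the tin at (436,210), and the yellow look-alike at (185,245). The oblong tub is at (360,234). By the description I choose (302,230), which is (340,219) in the scene view, and will check it with a crop.

```bash
python3 - <<'E'
from h import *
import pickle
fs=pickle.load(open("f0.pkl","rb"))
C={}
for n,box in (("top",(265,200,335,262)),("scene",(318,195,362,245))):
    f=fs[n];x0,y0,x1,y1=box
    hsv=cv2.cvtColor(f["image"],cv2.COLOR_RGB2HSV)
    m=cv2.inRange(hsv,(150,90,60),(172,255,255)); k=np.zeros_like(m);k[y0:y1,x0:x1]=m[y0:y1,x0:x1]
    cs,_=cv2.findContours(k,cv2.RETR_EXTERNAL,cv2.CHAIN_APPROX_NONE)
    for c in cs:
        if cv2.contourArea(c)<150: continue
        e=cv2.fitEllipse(c); print(n,e,cv2.contourArea(c)); 
        if n=="top":
            for z in(.061,.072): 
                p=ray(f,*e[0],z); print(z,p, [np.linalg.norm(ray(f,e[0][0]+e[1][0]/2,e[0][1],z)-p)*2])
f=fs["top"];s=fs["scene"]
p=ray(f,302,230,.072);print("scene proj of lid centre",proj(s,p))
for n,u,v,z in(("obl",360,234,.07),("big",436,210,.069),("yellow",185,245,.06)):print(n,ray(f,u,v,z))
a=cv2.resize(f["image"][190:275,260:400],None,fx=4,fy=4,interpolation=2);b=cv2.resize(s["image"][170:250,300:440],None,fx=4,fy=3.25)
cv2.imwrite("pics/crop.png",np.vstack([a,b])[:,:,::-1])
E
```

```text
top ((300.95440673828125, 228.9411163330078), (33.99114227294922, 34.252159118652344), 71.96746826171875) 912.5
0.061 [0.44070146 0.23737673 0.061     ] [np.float64(0.11679814933907036)]
0.072 [0.44021872 0.23682249 0.072     ] [np.float64(0.11576774184399438)]
scene ((338.6376647949219, 218.2450408935547), (30.67995834350586, 32.422882080078125), 11.387846946716309) 767.0
scene proj of lid centre (np.float64(340.3132310351922), np.float64(211.51839164941802))
obl [0.41849533 0.03630059 0.07      ]
big [ 0.49444665 -0.22749073  0.069     ]
yellow [0.39509164 0.63538973 0.06      ]
```

View pics/crop.png

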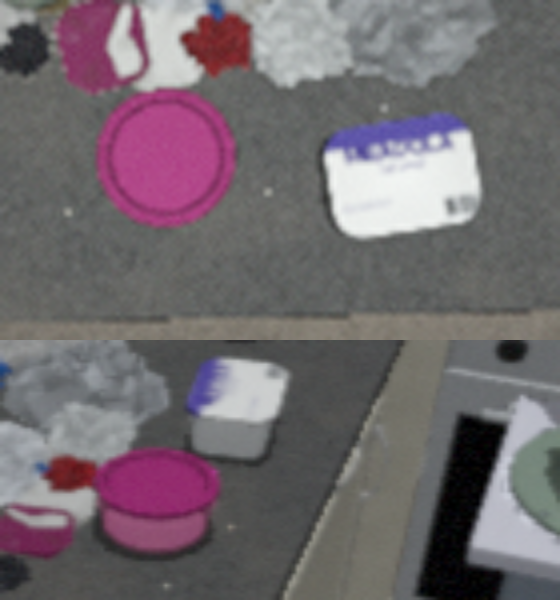

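The crop shows the chosen tub: plain magenta lid, nothing on it, about 116 mm across (118 expected), centred near (0.440, 0.237). The oblong tub lies well to the side. I'll go up and across with closed fingers.

Call:
{"method": "arm_command", "body": {"commands": [[[20, 24, 10], 0, 1], [[20, 24, 10], 0, 1], [[20, 24, 10], 0, 1], [[20, 24, 10], 0, 1], [[20, 24, 10], 0, 1], [[20, 24, 10], 0, 1], [[20, 24, 10], 0, 1], [[20, 24, 0], 0, 1], [[20, 24, 0], 0, 1], [[20, 24, 0], 0, 1]], "newtons": 20}}

```text
clock: 1.1
position: [0.3917, -0.3539, 0.3012]
tool_rot: [-3.141, 0.0, 0.311]
force: [0.7, -1.5, -1.0]
grip_width: -0.0002
finger_force: 0.0
```

Call:
{"method": "arm_command", "body": {"commands": [[[4, 35, 0], 0, 1], [[4, 35, 0], 0, 1], [[4, 35, 0], 0, 1], [[4, 35, 0], 0, 1], [[4, 35, 0], 0, 1], [[4, 35, 0], 0, 1], [[4, 35, 0], 0, 1], [[4, 35, 0], 0, 1], [[4, 35, 0], 0, 1], [[4, 35, 0], 0, 1], [[0, 30, 0], 0, 1], [[0, 30, 0], 0, 1], [[0, 30, 0], 0, 1], [[0, 30, 0], 0, 1], [[0, 30, 0], 0, 1], [[0, 30, 0], 0, 1], [[0, 0, 0], 0, 1]]}}

```text
clock: 2.8
position: [0.4305, 0.1785, 0.3012]
tool_rot: [-3.14, 0.0, 0.315]
force: [-0.1, 0.0, 0.2]
grip_width: -0.0
finger_force: 0.0
```

Next I'll move over the lid, descend partway, and check with the cameras.

Call:
{"method": "arm_command", "body": {"commands": [[[3, 20, -20], 0, 1], [[3, 20, -20], 0, 1], [[3, 18, -20], 0, 1], [[0, 0, -30], 0, 1], [[0, 0, -30], 0, 1], [[0, 0, -30], 0, 1], [[0, 0, -20], 0, 1], [[0, 0, -10], 0, 1], [[0, 0, 0], 0, 1]]}}

```text
clock: 3.7
position: [0.4397, 0.2324, 0.1204]
tool_rot: [3.141, 0.002, 0.311]
force: [0.1, -0.5, 0.8]
grip_width: -0.0001
finger_force: 0.0
```

```bash
python3 - <<'E'
from h import *
f=grab_frame("wrist");s=grab_frame("scene");o=bot.observe()
print(o["position"],o["force"],"lid centre px wrist",proj(f,np.array([.440,.237,.071])),"tcp px",proj(f,np.array(o["position"])),"cam",-np.array(f["R"]).T@f["t"])
b=cv2.resize(s["image"][150:250,260:420],(640,400))
cv2.imwrite("pics/w1.png",cv2.resize(np.vstack([f["image"],b]),(480,600))[:,:,::-1])
E
```

```text
[0.44046835 0.23303593 0.12199203] [0.34770876 0.0027901  0.5699677 ] lid centre px wrist (np.float64(311.8375119749614), np.float64(222.12362343012995)) tcp px (np.float64(317.92264150836274), np.float64(263.8474431067521)) cam [0.51289869 0.25548254 0.26339491]
```

View pics/w1.png

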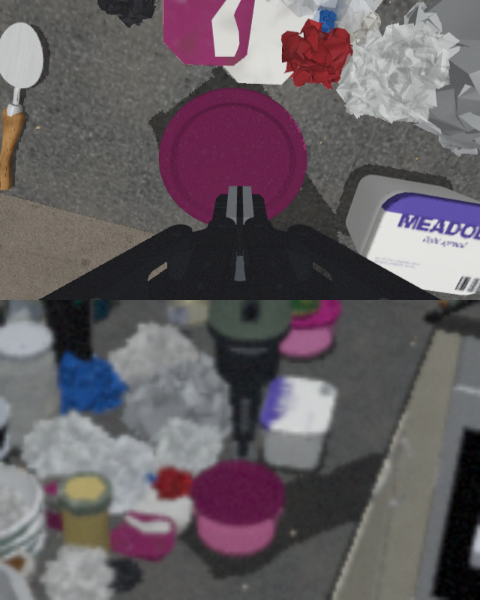

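Wrist view: fingertips at about (318,264) in full-resolution pixels, lid centre seen at (311,209) against (312,222) predicted. That puts the centre about 6–8 mm further out in x. The neighbours are clear. Shift slightly, then descend slowly.

Call:
{"method": "arm_command", "body": {"commands": [[[3, 2, -10], 0, 1], [[3, 2, -10], 0, 1], [[0, 0, -10], 0, 1], [[0, 0, -8], 0, 1], [[0, 0, -3], 0, 1], [[0, 0, 0], 0, 1], [[0, 0, 0], 0, 1]]}}

```text
clock: 4.5
position: [0.4461, 0.237, 0.0804]
tool_rot: [-3.142, -0.0, 0.311]
force: [-0.0, 0.2, 0.6]
grip_width: 0.0001
finger_force: 0.0
```

Call:
{"method": "arm_command", "body": {"commands": [[[0, 0, -2], 0, 1], [[0, 0, -2], 0, 1], [[0, 0, -2], 0, 1], [[0, 0, -2], 0, 1], [[0, 0, -2], 0, 1], [[0, 0, 0], 0, 1], [[0, 0, 0], 0, 1]]}}

```text
clock: 5.2
position: [0.446, 0.237, 0.0702]
tool_rot: [3.142, 0.0, 0.311]
force: [-0.3, -0.3, -0.1]
grip_width: -0.0003
finger_force: 0.0
```

Call:
{"method": "arm_command", "body": {"commands": [[[0, 0, -1], 0, 1], [[0, 0, -1], 0, 1], [[0, 0, -1], 0, 1], [[0, 0, -1], 0, 1], [[0, 0, -1], 0, 1], [[0, 0, -1], 0, 1], [[0, 0, 0], 0, 1], [[0, 0, 0], 0, 1]]}}

```text
clock: 6.0
position: [0.446, 0.2369, 0.0642]
tool_rot: [3.142, 0.0, 0.311]
force: [-0.0, 0.1, 0.8]
grip_width: 0.0002
finger_force: 0.0
```

Call:
{"method": "arm_command", "body": {"commands": [[[0, 0, -1], 0, 1], [[0, 0, -1], 0, 1], [[0, 0, -1], 0, 1], [[0, 0, 0], 0, 1], [[0, 0, 0], 0, 1]]}}

```text
clock: 6.5
position: [0.4461, 0.2369, 0.0615]
tool_rot: [3.141, -0.0, 0.311]
force: [-2.1, -1.5, 6.4]
grip_width: 0.0005
finger_force: 3.4
```

Force has risen to 6 N with the TCP at 61.5 mm, so the lid has reached its stop. One small extra push to hold.

Call:
{"method": "arm_command", "body": {"commands": [[[0, 0, -0.5], 0, 1], [[0, 0, 0], 0, 1], [[0, 0, 0], 0, 1]]}}

```text
clock: 6.8
position: [0.4462, 0.2369, 0.0613]
tool_rot: [3.141, -0.0, 0.311]
force: [-3.7, -2.6, 16.6]
grip_width: -0.0001
finger_force: 8.6
```

Firm stop at 17 N with the TCP at 61.3 mm: the lid is home. Retract straight up.

Call:
{"method": "arm_command", "body": {"commands": [[[0, 0, 1], 0, 1], [[0, 0, 2], 0, 1], [[0, 0, 5], 0, 1], [[0, 0, 15], 0, 1], [[0, 0, 30], 0, 1], [[0, 0, 40], 0, 1], [[0, 0, 40], 0, 1], [[0, 0, 40], 0, 1], [[0, 0, 20], 0, 1], [[0, 0, 0], 0, 1], [[0, 0, 0], 0, 1]]}}

```text
clock: 7.9
position: [0.4461, 0.2367, 0.2539]
tool_rot: [3.141, -0.0, 0.311]
force: [0.3, -0.0, -0.9]
grip_width: 0.0001
finger_force: 0.0
```

```bash
python3 - <<'E'
from h import *
f=grab_frame("wrist");s=grab_frame("scene");print(bot.observe()["position"],bot.observe()["force"])
hsv=cv2.cvtColor(s["image"],cv2.COLOR_RGB2HSV)
b=cv2.resize(s["image"][170:250,300:440],(640,366))
import pickle
b0=cv2.resize(pickle.load(open("f0.pkl","rb"))["scene"]["image"][170:250,300:440],(640,366))
cv2.imwrite("pics/w2.png",cv2.resize(np.vstack([f["image"],b0,b]),(338,600))[:,:,::-1])
E
```

```text
[0.44571409 0.23664902 0.25291651] [0.00953332 0.10985924 0.05890047]
```

View pics/w2.png

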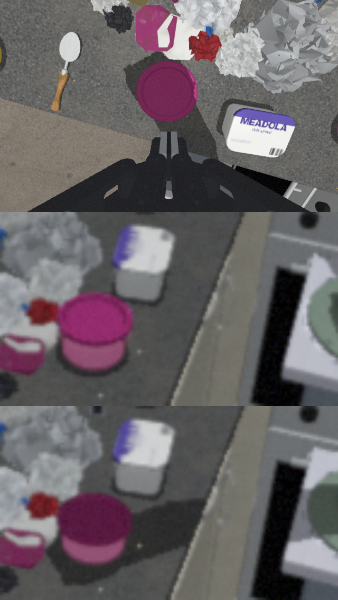

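The before/after scene crops show the tub in the same place with its lid lower. The oblong tub hasn't moved, and the hand is clear.

```bash
python3 -c "
from h import *
print(ticket.job_done())"
```

```text
the job is handed in; nothing more can be done
None
```

I pressed the smaller tub's lid down until it stopped firmly (17 N, fingertips at 61.3 mm against 61 mm for home), withdrew the hand, and handed the job in at about 8 s. The tub had not visibly moved and I saw no contact with anything else, but no verdict came back.

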